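# Stop the induction hob rocking with a wedge

### The job

The portable induction hob rocks because its foot under the white dot is screwed in too far. Without picking anything up, push the orange wedge, thin end first, under that foot until the hob stands level and no longer rocks, without shoving the hob along or jacking it up, and leave the other things alone. Test it with the fingertips: press down on the white dot with about 10 N, and finish while still holding that press, the hob standing firm and level.

Things in the scene. Friction and masses are not known exactly. Their poses are not given: they have to be found in the camera images.
- hob: portable induction hob, 240 x 280 mm (x by y), black glass top 60 mm up, aluminium case, underside 18 mm up; 2 to 3 kg, loose, on four rubber feet of 24 mm diameter at x +-90, y +-115 mm. Origin: centre of its footprint at worktop level; +x is its far side, +y its left side, +z up. It rests level on three feet; pressed over the short foot it tips at about 3 to 5 N
- foot_spot (a point): spot at (-90, +115, 0) mm in the hob's frame, straight under the centre of the short foot, 25 mm in from the hob's left side, at worktop level. This screw foot ends 4 to 9 mm above the worktop (how much is not known), so the hob rocks by that much at this corner
- hob_corner (a point): the white printed dot (24 mm wide) on the glass top at (-90, +115, +60) mm in the hob's frame, straight above the short foot: the place to press; 60 mm above the worktop while the hob stands level
- wedge: orange rubber wedge, 110 mm long (x), 60 wide (y), 0.13 kg, flat on the worktop left of the hob, thin end (+x) roughly towards the short foot. Ramp rises evenly from 2 mm at the thin end to 13 mm over 91 mm; behind it an upright heel 20 mm long, 25 mm high, rear face at x = -55 mm. Origin: centre of underside. It slides at about 1 N; once the ramp meets the foot this rises steeply, to 10 N or so
- wedge_tip (a point): middle of the wedge's thin edge, at its underside (x = +55 mm on the wedge)
- canister_tall: matt black kitchen canister with steel handle on its lid, 104 mm wide, 178 mm high, standing by, not part of the job; origin at the centre of its underside
- canister_short: matt black kitchen canister, 94 mm wide, 148 mm high, standing by, not part of the job; origin at the centre of its underside
- mug: white mug, 80 mm wide, 90 mm high, standing by, not part of the job; origin at the centre of its underside
- jar: amber glass jar with a steel lid, 70 mm wide, 100 mm high, standing by, not part of the job; origin at the centre of its underside
- spatula: wooden-handled kitchen spatula lying flat, 260 mm long, standing by, not part of the job; origin at the centre of its underside
- timer: white round kitchen timer, 66 mm wide, 46 mm high, standing by, not part of the job; origin at the centre of its underside
- candle: candle in a glass, 70 mm wide, 75 mm high, standing by, not part of the job; origin at the centre of its underside
Things that resemble listed ones, but are neither listed nor needed, are in the scene too. Of the things that look like the wedge, take the one that is nearest to the robot's base at the start.

How it is judged:
By the outcome, as a careful person would: the job done as asked, in the order asked, and still so for the second after the job is handed in, while the arm keeps its last pose, push and grip.
It also fails if it takes over 48 s, if anything falls off the work surface, if the arm or the gripper's body presses on something with over 40 N, if the wrist force passes 120 N, or if a joint passes its speed limit or range.

### The arm

A 7-joint arm with a two-finger parallel gripper is mounted at the origin on the work surface. World frame = base frame: x ahead of the robot, y to its left, z up, the work surface at z = 0. Lengths are in m, angles in rad, forces in N, time in s.
With the tool pointing down it reaches from about 0.4 to 0.85 m from the base axis. Payload 4.5 kg.
Tool frame: the origin (TCP) lies at the centre of the arm's flange, where the gripper is bolted on; the fingertips stand nose_length ahead of it and the grasp point (between the pads) lies 147 mm ahead of it (nose_length is the distance from the TCP to the fingertips, in m); z points along the fingers, y is the line along which they close (so a half turn about z gives the same grasp; the last joint's range is limited). The gripper opens to 88 mm and grips with 3 to 60 N. Pads are 18 mm wide; open, the fingers measure 123 mm over their backs; the gripper's body (75 mm by 187 mm) begins 45 mm behind the grasp point.
Start: joints at [-1.28, 0.689, -0.195, 1.565, 0.157, 0.902, -0.215], TCP at [0.159, 0.605, 0.405] pointing down, gripper open.
Joint ranges: [-3.01, 3.01], [-0.46, 2.08], [-1.47, 1.51], [0.13, 2.56], [-1, 4.14], [0.04, 2.09], [-2.66, 2.66]. Speed limits (rad/s): [2.57, 2.57, 3.14, 3.14, 3.14, 3.14, 3.14].

### API

Orientations are given as a unit quaternion [x, y, z, w].
In Python, from plant import * gives the robot as it stands.
- The arm moves only by the tool play_rows, never from a script. Its argument "rows" is a list that holds one entry, the list of rows, each a list of 6 numbers: the shift along the tool's x, y, z normalised to -1 to 1, where 1 is 0.5 m, then the turn, a rotation vector about the tool's x, y, z normalised to -1 to 1, where 1 is 0.5 rad. A call has 1 to 20 rows; each row is the pose to reach, as a shift and turn from the pose commanded when the call began, along the tool's axes at that moment; what a row does not reach only later rows make up. A row lasts 1/12 s, in which the tool goes at most 41.7 mm and 7.16 degrees, less where a joint would pass 70% of its speed; a pose out of reach is approached as far as the arm can. A call with a number of a shift or a turn outside -1 to 1 is refused whole. A call with a gripper value outside its range is refused whole. "claw" is the closure, from 0 (fully open) to 1 (shut), set as the call begins (left out, the last holds). The fingers move at their own pace and stop on an object; "squeeze" is the grip in N (left out, the last holds). Time passes only in rows, so rows that repeat a pose let the fingers close. It gives the time, the measured TCP pose, the force, the opening and the grip force at its end, in the units of the state.
- get_state(): the state, without advancing time (a new reading comes with each control period).
- snapshot(name): name is "scene" or "top" or "wrist"; returns a dict with "pixels" (384x512x3 uint8, blue, green, red), "camera_matrix" (3x3 intrinsics, pixels), "world_to_cam" (4x4, takes a point from world to camera coordinates); the wrist camera has in their place "mount" (4x4, takes a point from camera to tool coordinates, whose origin is the TCP and whose axes are the flange's). Camera axes: x right, y down, z forward; pixel columns grow to the right and rows downward; lengths in m; the calibration is good to about 2 mm. A picture is of the moment at which its call begins: read the wrist's pose just before it. There is no depth.
- finish_job(): hands the job in; it is judged then, once.
The state is a dict: "clock": time; "q": joint angles; "qd": joint speeds; "joint_torque": joint torques, N m; "tool_pos": TCP position; "eef_rot": TCP orientation; "contact_force": force on the tool from outside, world axes, zero at the start; "moment": the same for the moment, N m; "opening": opening from 0.0 (shut) to 1.0 (fully open); "finger_force": force on a finger pad.
Only numpy, scipy, OpenCV 4.12 (cv2) and the standard library are available. Lean on these libraries where they do the work, as an engineer would, in place of code of your own. Each camera call takes 0.05 s, during which the arm holds its last target. There are 200 camera calls.

## Working session

There is one attempt and no reset: what is moved stays moved. The work goes in short steps, Python scripts to look and compute and a tool call to move; the robot and the scene stay as the last step left them, time stands still between calls to the robot, and variables do not carry over. Pictures are saved under pics/ and viewed, at most 10 in all, crops included, and the job is handed in when it is done.

Besides the shell and the picture viewer there is one more tool, called after "Call:" as name([rows], argument=value, ...), one row to a line, values as JSON. play_rows: Moves the arm, as the interface text tells. Its arguments: {"type":"object","properties":{"rows":{"type":"array"},"claw":{"type":"number"},"squeeze":{"type":"number"}},"required":["rows"]}

```bash
mkdir -p pics; ls; python3 - <<'E'
from plant import *
import cv2, numpy as np
s=get_state(); print(s)
try: print(nose_length)
except Exception as e: print(e)
for n in ("top","scene"):
    d=snapshot(n); cv2.imwrite(f"pics/{n}0.png",d["pixels"]); np.savez(f"pics/{n}0.npz",**d)
    print(n,d["camera_matrix"],d["world_to_cam"])
a=cv2.imread("pics/top0.png");b=cv2.imread("pics/scene0.png")
E
```

```text
pics
{'clock': 0.0, 'q': array([-1.28023586,  0.69001226, -0.19449132,  1.56632721,  0.15729671,
        0.9024951 , -0.21512295]), 'qd': array([-0.00067085,  0.00039342, -0.00112063,  0.00047308,  0.00041765,
        0.00065209, -0.000371  ]), 'joint_torque': array([-6.21843137e-04, -5.27557218e+01, -1.26694344e+00, -1.53427774e+01,
       -5.26453019e-02,  6.72373615e-03,  1.70375115e-04]), 'tool_pos': array([0.15867236, 0.60419126, 0.40389601]), 'eef_rot': array([ 1.28008056e-01,  9.91772696e-01, -9.24818863e-04, -4.77076829e-05]), 'contact_force': array([-0.24494768,  0.13798216,  0.47614853]), 'moment': array([ 0.02738131, -0.01105168,  0.0166261 ]), 'finger_force': 0.0, 'opening': 0.9990253527351568}
0.166
top [[486.87291188   0.         247.33815227]
 [  0.         486.87291188 186.56907546]
 [  0.           0.           1.        ]] [[ 0.0160386  -0.99979238  0.01256784 -0.01954304]
 [-0.99477722 -0.01722282 -0.10060645  0.61922164]
 [ 0.10080202 -0.01088862 -0.99484692  1.40199613]
 [ 0.          0.          0.          1.        ]]
scene [[394.25174057   0.         254.16227649]
 [  0.         394.25174057 188.87297231]
 [  0.           0.           1.        ]] [[ 0.3250839   0.94566615 -0.00599944 -0.18723437]
 [ 0.53117096 -0.1878377  -0.82618062 -0.27249552]
 [-0.78241796  0.26539129 -0.56337341  1.69518141]
 [ 0.          0.          0.          1.        ]]
```

View pics/top0.png

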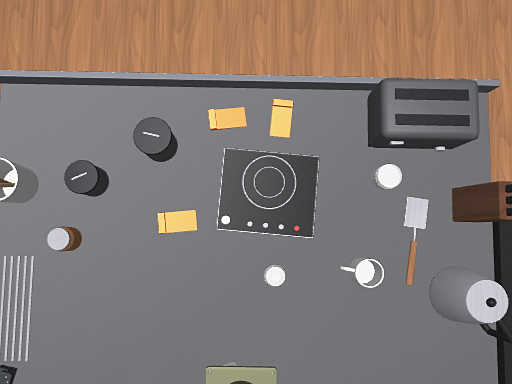

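View pics/scene0.png

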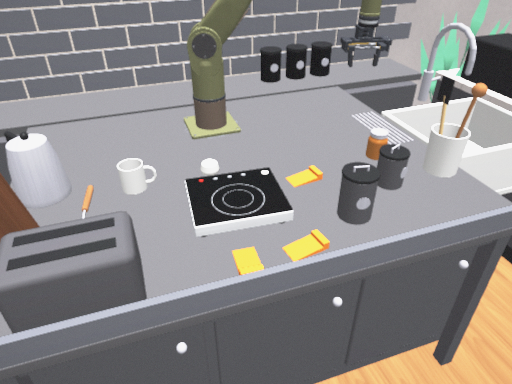

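The top view shows the hob with its white dot at (226,220). The nearest wedge is at (178,221), heel on the left and thin end facing the dot. The other two wedges are farther away at (227,118) and (281,118).

```bash
cat > h.py <<'E'
import numpy as np, cv2
def back(uv,K,T,z):
    uv=np.atleast_2d(np.asarray(uv,float)); r=np.c_[uv,np.ones(len(uv))]@np.linalg.inv(K).T
    R,t=T[:3,:3],T[:3,3]; c=-R.T@t; d=r@R
    s=(z-c[2])/d[:,2]; return c+d*s[:,None]
def proj(P,K,T):
    p=np.atleast_2d(P)@T[:3,:3].T+T[:3,3]; q=p@K.T; return q[:,:2]/q[:,2:]
E
python3 - <<'E'
from h import *
d=np.load("pics/top0.npz");im=d["pixels"];K=d["camera_matrix"];T=d["world_to_cam"]
c=im[195:245,145:245]; cv2.imwrite("pics/crop1.png",cv2.resize(c,None,fx=8,fy=8,interpolation=cv2.INTER_CUBIC))
hsv=cv2.cvtColor(im,cv2.COLOR_BGR2HSV)
m=cv2.inRange(hsv,(8,120,100),(30,255,255)); m[:200]=0;m[245:]=0;m[:,:150]=0;m[:,205:]=0
pts=cv2.findNonZero(m)
print("wedge px",cv2.boxPoints(cv2.minAreaRect(pts)))
# white dot
g=im.min(2).astype(float); w=np.clip(g[212:228,219:233]-90,0,None)
yy,xx=np.mgrid[212:228,219:233]; dot=((w*xx).sum()/w.sum(),(w*yy).sum()/w.sum()); print("dot",dot,back(dot,K,T,.06))
E
```

```text
wedge px [[156.72949 213.02457]
 [194.95901 209.54916]
 [196.79507 229.74588]
 [158.56555 233.22128]]
dot (np.float64(225.23946557040082), np.float64(219.42147995889002)) [[0.52091733 0.05285995 0.06      ]]
```

View pics/crop1.png

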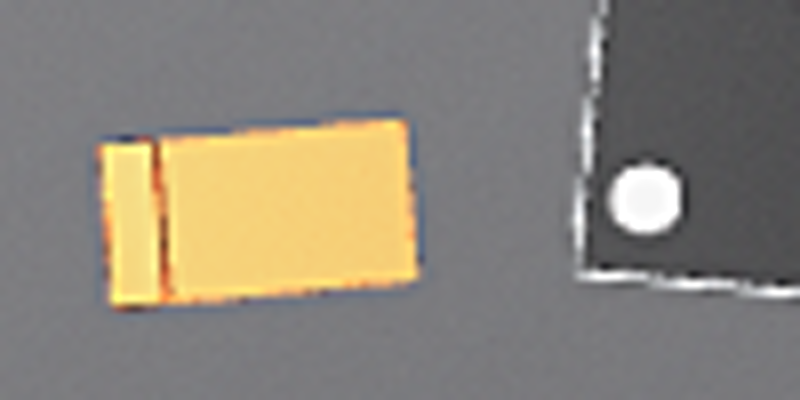

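The crop shows the wedge's thin edge at crop (406,121)–(418,281), its rear heel edge at (99,143)–(111,306), and the dot at (646,200).

```bash
python3 - <<'E'
from h import *
d=np.load("pics/top0.npz");im=d["pixels"];K=d["camera_matrix"];T=d["world_to_cam"]
f=lambda a:(np.array(a,float)+.5)/8-.5+[145,195]
thin=back(f([[406,121],[418,281]]),K,T,.002); rear=back(f([[99,143],[111,306]]),K,T,.025); dot=back(f([[646,200]]),K,T,.06)[0]
print(thin,rear,dot)
tm,rm=thin.mean(0),rear.mean(0)
print("tip",tm,"rear",rm,"len",np.linalg.norm((tm-rm)[:2]),"dir",np.degrees(np.arctan2(*(tm-rm)[1::-1])))
hc=back([[224.5,149],[319,156.5],[313.5,237.5],[217.5,229.5]],K,T,.06); print(hc)
for a,b in ((0,1),(1,2),(3,2),(0,3)):
  e=hc[b]-hc[a]; print(np.linalg.norm(e),np.degrees(np.arctan2(e[1],e[0])))
# dot->along wedge axis
u=(tm-rm)[:2];u/=np.linalg.norm(u); v=dot[:2]-tm[:2]; print("ahead",v@u,"lateral left",u[0]*v[1]-u[1]*v[0])
E
```

```text
[[0.55036608 0.1446992  0.002     ]
 [0.49096011 0.13865123 0.002     ]] [[0.53922554 0.25474902 0.025     ]
 [0.47979885 0.24831187 0.025     ]] [0.52051772 0.05264264 0.06      ]
tip [0.52066309 0.14167522 0.002     ] rear [0.50951219 0.25153045 0.025     ] len 0.1104197152501461 dir -84.20402136602662
[[ 0.72512066  0.0592163   0.06      ]
 [ 0.7080551  -0.21590013  0.06      ]
 [ 0.47347287 -0.20042676  0.06      ]
 [ 0.49181278  0.07436668  0.06      ]]
0.27564520931077363 -93.54952841686203
0.23509199936400124 176.22615787963386
0.27540477171456107 -93.81830008538843
0.23379927221397798 176.28458311589742
ahead 0.08856274720436114 lateral left -0.009135716507870624
```

Call:
play_rows([
  [[-0.833,-0.439,0,0,0,1],[-0.833,-0.439,0,0,0,1],[-0.833,-0.439,0,0,0,1],[-0.833,-0.439,0,0,0,1],[-0.833,-0.439,0,0,0,1],[-0.833,-0.439,0,0,0,1],[-0.833,-0.439,0,0,0,1],[-0.833,-0.439,0,0,0,1],[-0.833,-0.439,0,0,0,1],[-0.833,-0.439,0,0,0,1],[-0.833,-0.439,0,0,0,1],[-0.833,-0.439,0,0,0,1],[-0.833,-0.439,0,0,0,1],[-0.833,-0.439,0,0,0,1],[-0.833,-0.439,0,0,0,1],[-0.833,-0.439,0,0,0,1]],
], claw=0.7)

```text
clock: 1.43
tool_pos: [0.5043, 0.2884, 0.4046]
eef_rot: [0.368, 0.93, 0.0, -0.001]
contact_force: [1.1, 0.1, 0.1]
opening: 0.3
finger_force: 0.0
```

Call:
play_rows([
  [[0,0,0,0,0,1],[0,0,0,0,0,1],[0,0,0,0,0,1],[0,0,0,0,0,1],[0,0,0,0,0,1],[0,0,0,0,0,1]],
])

```text
clock: 1.93
tool_pos: [0.5048, 0.2878, 0.4047]
eef_rot: [0.585, 0.811, -0.0, -0.0]
contact_force: [0.5, -0.1, -0.3]
opening: 0.3
finger_force: 0.0
```

Call:
play_rows([
  [[0,0,0,0,0,0.426],[0,0,0,0,0,0.426],[0,0,0,0,0,0.426],[0,0,0,0,0,0.426]],
])

```text
clock: 2.27
tool_pos: [0.5054, 0.2869, 0.4047]
eef_rot: [0.668, 0.744, -0.0, -0.0]
contact_force: [0.2, 0.2, -0.3]
opening: 0.301
finger_force: 0.0
```

```bash
python3 - <<'E'
from plant import *
from h import *
from scipy.spatial.transform import Rotation as R
s=get_state(); print(s["clock"],s["tool_pos"],s["contact_force"],s["opening"]); print(R.from_quat(s["eef_rot"]).as_matrix().round(4))
d=np.load("pics/top0.npz");K=d["camera_matrix"];T=d["world_to_cam"]
print(back([[153,135]],K,T,.17),back([[81,177]],K,T,.145))
w=snapshot("wrist");cv2.imwrite("pics/w1.png",w["pixels"]);np.savez("pics/w1.npz",**w,p=s["tool_pos"],q=s["eef_rot"]); print(w["mount"],w["camera_matrix"])
E
```

```text
2.2667 [0.50539428 0.28694998 0.40467338] [ 0.23640426  0.15022142 -0.3032188 ] 0.3014359477979796
[[-1.065e-01  9.943e-01 -3.000e-04]
 [ 9.943e-01  1.065e-01  0.000e+00]
 [ 1.000e-04 -3.000e-04 -1.000e+00]]
[[0.73992266 0.24732784 0.17      ]] [[0.62615669 0.44203621 0.145     ]]
[[ 1.06633725e-03 -9.49922135e-01 -3.12484880e-01  8.09881476e-02]
 [ 9.99999390e-01  9.23238034e-04  6.05892856e-04 -2.68278560e-05]
 [-2.87053110e-04 -3.12485335e-01  9.49922540e-01  1.98876024e-02]
 [ 0.00000000e+00  0.00000000e+00  0.00000000e+00  1.00000000e+00]] [[276.38335723   0.         252.81727639]
 [  0.         276.38335723 188.46770003]
 [  0.           0.           1.        ]]
```

View pics/w1.png

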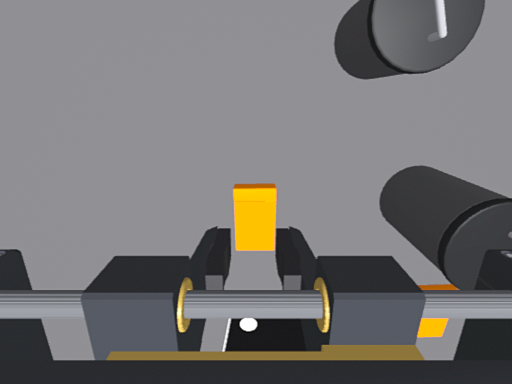

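The wrist view shows the wedge between the fingers, with its rear face at rows 184–188 and columns 234–276, its thin end at row 250, and the dot at (248,324).

```bash
cat >> h.py <<'E'
from scipy.spatial.transform import Rotation as Rn
def wcam(p,q,M):
    W=np.eye(4);W[:3,:3]=Rn.from_quat(q).as_matrix();W[:3,3]=p
    return np.linalg.inv(W@M)
E
python3 - <<'E'
from h import *
d=np.load("pics/w1.npz");K=d["camera_matrix"];T=wcam(d["p"],d["q"],d["mount"])
print(back([[234,184],[276,184]],K,T,0),back([[236,250],[276,250]],K,T,.002),back([[248.5,324]],K,T,.06))
E
```

```text
[[0.48233827 0.24552793 0.        ]
 [0.54321259 0.25211454 0.        ]] [[0.49493758 0.13816068 0.002     ]
 [0.55749903 0.14492981 0.002     ]] [[0.52453288 0.05138199 0.06      ]]
```

Call:
play_rows([
  [[0,0,0.44,0,0,0],[0,0,0.44,0,0,0],[0,0,0.44,0,0,0],[0,0,0.44,0,0,0],[0,0,0.44,0,0,0],[0,0,0.44,0,0,0],[0,0,0.456,0,0,0],[0,0,0.456,0,0,0],[0,0,0.456,0,0,0]],
])

```text
clock: 3.07
tool_pos: [0.5067, 0.2869, 0.1784]
eef_rot: [0.67, 0.742, 0.001, 0.0]
contact_force: [0.6, 0.1, 0.3]
opening: 0.3
finger_force: 0.0
```

Call:
play_rows([
  [[-0.02,0,0,0,0,0],[-0.036,0,0,0,0,0],[-0.042,0,0,0,0,0],[-0.048,0,0,0,0,0],[-0.054,0,0,0,0,0],[-0.06,0,0,0,0,0],[-0.066,0,0,0,0,0],[-0.072,0,0,0,0,0],[-0.078,0,0,0,0,0],[-0.084,0,0,0,0,0],[-0.09,0,0,0,0,0],[-0.09,0,0,0,0,0]],
])

```text
clock: 4.07
tool_pos: [0.5104, 0.2406, 0.1766]
eef_rot: [0.671, 0.742, -0.0, 0.0]
contact_force: [-0.0, 0.5, -0.0]
opening: 0.301
finger_force: 0.0
```

```bash
python3 - <<'E'
from plant import *
from h import *
s=get_state(); print(s["tool_pos"],s["contact_force"])
d=snapshot("top"); im=d["pixels"]; cv2.imwrite("pics/t2.png",cv2.resize(im[190:250,140:250],None,fx=7,fy=7,interpolation=cv2.INTER_CUBIC))
E
```

```text
[0.51044246 0.24064307 0.17662433] [-0.01281994  0.53263252 -0.03376734]
```

View pics/t2.png

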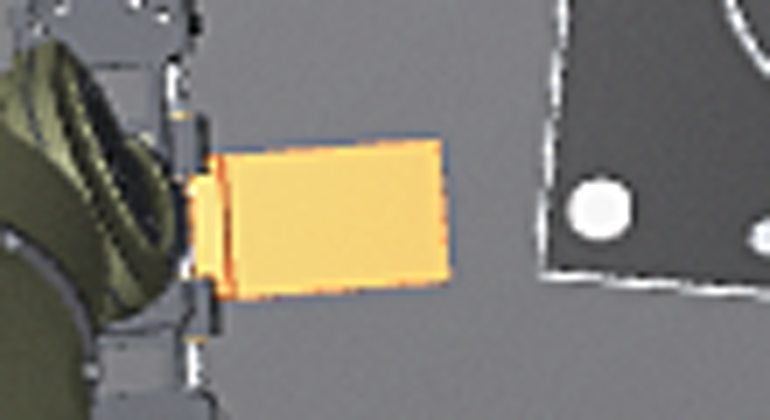

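The wedge is being pushed squarely, its thin edge now at crop (440,140)–(450,280) and the dot at (600,210). I'll steer slightly right while advancing.

Call:
play_rows([
  [[-0.006,0,0,0,0,0.02],[-0.012,0,0,0,0,0.04],[-0.018,-0.001,0,0,0,0.06],[-0.024,-0.001,0,0,0,0.08],[-0.03,-0.001,0,0,0,0.1],[-0.036,-0.001,0,0,0,0.12],[-0.042,-0.002,0,0,0,0.13],[-0.048,-0.002,0,0,0,0.13],[-0.054,-0.002,0,0,0,0.13],[-0.06,-0.002,0,0,0,0.13],[-0.066,-0.003,0,0,0,0.13],[-0.072,-0.003,0,0,0,0.13],[-0.078,-0.003,0,0,0,0.13],[-0.084,-0.003,0,0,0,0.13],[-0.09,-0.004,0,0,0,0.13],[-0.09,-0.004,0,0,0,0.13]],
])

```text
clock: 5.45
tool_pos: [0.513, 0.1957, 0.1768]
eef_rot: [0.695, 0.719, -0.0, 0.0]
contact_force: [-0.4, 0.0, -0.8]
opening: 0.298
finger_force: 0.0
```

```bash
python3 - <<'E'
from plant import *
from h import *
s=get_state(); print(s["tool_pos"],s["contact_force"])
d=snapshot("top"); im=d["pixels"]; K=d["camera_matrix"];T=d["world_to_cam"]
cv2.imwrite("pics/t3.png",cv2.resize(im[190:250,140:250],None,fx=7,fy=7,interpolation=cv2.INTER_CUBIC))
np.savez("pics/t3.npz",**d)
E
```

```text
[0.51299994 0.19574329 0.17675495] [-0.41410253  0.01096526 -0.81950904]
```

View pics/t3.png

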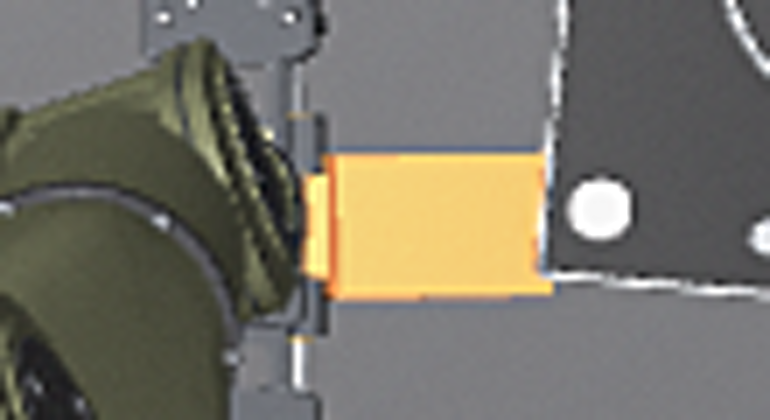

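```bash
python3 - <<'E'
from h import *
d=np.load("pics/t3.npz");K=d["camera_matrix"];T=d["world_to_cam"]
f=lambda a:(np.array(a,float)+.5)/7-.5+[140,190]
t=back(f([[543,153],[552,295]]),K,T,.002); h=back(f([[332,155],[332,300]]),K,T,.013); dot=back(f([[600,210]]),K,T,.06)[0]
tm,rm=t.mean(0),h.mean(0); u=(tm-rm)[:2]; L=np.linalg.norm(u);u/=L; v=(dot-tm)[:2]
print(t,h,dot,L,np.degrees(np.arctan2(u[1],u[0])),"ahead",v@u,"left",u[0]*v[1]-u[1]*v[0])
E
```

```text
[[0.54625408 0.07944785 0.002     ]
 [0.48599642 0.07428279 0.002     ]] [[0.54338254 0.16807825 0.013     ]
 [0.48232057 0.16633807 0.013     ]] [0.52049094 0.05271877 0.06      ] 0.09040213175849689 -87.92471752260482 ahead 0.0242888094062465 left 0.003488414313701947
```

The foot is 24 mm ahead of the tip and 3.5 mm off the wedge axis, so the alignment is good. Pushing on.

Call:
play_rows([
  [[-0.005,0,0,0,0,0],[-0.01,0,0,0,0,0],[-0.015,0,0,0,0,0],[-0.02,0,0,0,0,0],[-0.025,0,0,0,0,0],[-0.03,0,0,0,0,0],[-0.035,0,0,0,0,0],[-0.04,0,0,0,0,0],[-0.044,0,0,0,0,0],[-0.048,0,0,0,0,0],[-0.052,0,0,0,0,0]],
])

```text
clock: 6.42
tool_pos: [0.5138, 0.1706, 0.1767]
eef_rot: [0.694, 0.72, 0.0, -0.0]
contact_force: [-0.5, 0.8, 0.6]
opening: 0.297
finger_force: 0.4
```

Call:
play_rows([
  [[-0.002,0,0,0,0,0],[-0.004,0,0,0,0,0],[-0.006,0,0,0,0,0],[-0.008,0,0,0,0,0]],
])

```text
clock: 6.75
tool_pos: [0.514, 0.1668, 0.1767]
eef_rot: [0.694, 0.72, 0.0, -0.0]
contact_force: [-1.0, 0.7, -0.1]
opening: 0.297
finger_force: 0.5
```

Call:
play_rows([
  [[-0.002,0,0,0,0,0],[-0.004,0,0,0,0,0],[-0.006,0,0,0,0,0],[-0.008,0,0,0,0,0]],
])

```text
clock: 7.08
tool_pos: [0.5141, 0.1629, 0.1767]
eef_rot: [0.694, 0.72, 0.0, -0.0]
contact_force: [0.2, 2.3, -0.4]
opening: 0.299
finger_force: 1.2
```

Call:
play_rows([
  [[-0.001,0,0,0,0,0],[-0.002,0,0,0,0,0]],
])

```text
clock: 7.25
tool_pos: [0.5141, 0.1624, 0.1767]
eef_rot: [0.694, 0.72, 0.0, -0.0]
contact_force: [-0.2, 3.7, 0.2]
opening: 0.3
finger_force: 1.7
```

Call:
play_rows([
  [[-0.001,0,0,0,0,0],[-0.002,0,0,0,0,0]],
])

```text
clock: 7.42
tool_pos: [0.5141, 0.1617, 0.1767]
eef_rot: [0.694, 0.72, 0.001, -0.0]
contact_force: [0.2, 6.6, -0.2]
opening: 0.302
finger_force: 2.7
```

Contact: the force rose steeply to 6.6 N at about 22 mm under the foot. I'll back off, lift, close the fingers and check.

Call:
play_rows([
  [[0.005,0,0,0,0,0],[0.02,0,0,0,0,0],[0.06,0,0,0,0,0],[0.06,0,0,0,0,0],[0.06,0,-0.06,0,0,0],[0.06,0,-0.12,0,0,0],[0.06,0,-0.2,0,0,0],[0.06,0,-0.28,0,0,0],[0.06,0,-0.28,0,0,0],[0.06,0,-0.28,0,0,0]],
])

```text
clock: 8.25
tool_pos: [0.5138, 0.19, 0.3189]
eef_rot: [0.695, 0.719, 0.002, 0.001]
contact_force: [-0.5, 0.0, -0.5]
opening: 0.3
finger_force: 0.0
```

Call:
play_rows([
  [[-0.1,0.01,0,0,0,0],[-0.1,0.01,0,0,0,0],[-0.1,0.01,0,0,0,0],[-0.1,0.01,0,0,0,0],[-0.1,0.01,0,0,0,0],[-0.1,0.01,0,0,0,0],[-0.1,0.01,0,0,0,0]],
], claw=1, squeeze=10)

```text
clock: 8.83
tool_pos: [0.5196, 0.1421, 0.3163]
eef_rot: [0.694, 0.72, -0.0, -0.0]
contact_force: [-0.5, -0.3, 0.0]
opening: 0.007
finger_force: 0.0
```

```bash
python3 - <<'E'
from plant import *
from h import *
s=get_state(); print(s["tool_pos"],s["contact_force"],s["opening"])
w=snapshot("wrist");np.savez("pics/w2.npz",**w,p=s["tool_pos"],q=s["eef_rot"]);d=snapshot("top");np.savez("pics/t4.npz",**d)
a=cv2.resize(d["pixels"][190:250,140:250],(512,280),interpolation=cv2.INTER_CUBIC)
cv2.imwrite("pics/v4.png",np.vstack([w["pixels"][100:],a]))
E
```

```text
[0.5196444  0.14206281 0.31629696] [-0.47649582 -0.34762293  0.02893367] 0.006588635234487242
```

View pics/v4.png

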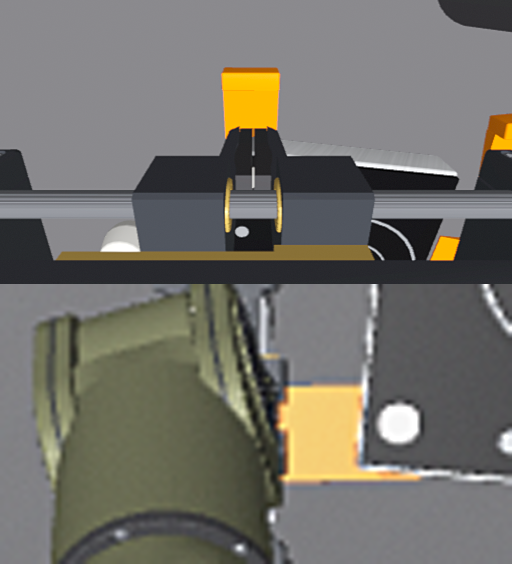

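The wrist view shows the dot at (242,331) between the finger bodies and the wedge under the hob's edge. In the top view the dot is at crop (399,140), apparently unmoved.

```bash
python3 - <<'E'
from h import *
d=np.load("pics/w2.npz");K=d["camera_matrix"];T=wcam(d["p"],d["q"],d["mount"])
b=back([[242,331.5]],K,T,.06)[0]; print(b)
R=Rn.from_quat(d["q"]).as_matrix()
for n in ("top0","t3","t4"):
    g=np.load(f"pics/{n}.npz"); im=g["pixels"].min(2).astype(float); w=np.clip(im[213:227,220:232]-120,0,None); yy,xx=np.mgrid[213:227,220:232]
    q=((w*xx).sum()/w.sum(),(w*yy).sum()/w.sum()); x=back(q,g["camera_matrix"],g["world_to_cam"],.06)[0]; print(n,q,x)
m=(b+x)/2; print(m, R.T@(np.array([m[0],m[1],.166+.066])-d["p"])/.5)
E
```

```text
[ 0.51412731 -0.0182299   0.06      ]
top0 (np.float64(225.27591164553652), np.float64(219.42125212390536)) [0.52091969 0.05275566 0.06      ]
t3 (np.float64(225.2657117047361), np.float64(219.4165698799845)) [0.5209326  0.05278513 0.06      ]
t4 (np.float64(225.26696774193547), np.float64(219.42129032258063)) [0.52091916 0.05278126 0.06      ]
[0.51752324 0.01727568 0.06      ] [-0.24932454 -0.01357914  0.16846988]
```

The wrist mark is a different (control) spot. The hob hasn't moved, so I'll use the dot at about (0.522, 0.052).

Call:
play_rows([
  [[-0.08,0,0,0,0,0],[-0.16,-0.002,0,0,0,0],[-0.18,-0.002,0,0,0,0],[-0.18,-0.002,0.05,0,0,0],[-0.18,-0.002,0.1,0,0,0],[-0.18,-0.002,0.14,0,0,0],[-0.18,-0.002,0.16,0,0,0],[-0.18,-0.002,0.168,0,0,0],[-0.18,-0.002,0.168,0,0,0],[-0.18,-0.002,0.168,0,0,0]],
])

```text
clock: 9.77
tool_pos: [0.5225, 0.0511, 0.2333]
eef_rot: [0.694, 0.72, 0.0, 0.0]
contact_force: [0.5, 0.1, -0.2]
opening: 0.006
finger_force: 0.0
```

Call:
play_rows([
  [[0,0,0.002,0,0,0],[0,0,0.004,0,0,0],[0,0,0.006,0,0,0],[0,0,0.008,0,0,0],[0,0,0.008,0,0,0]],
])

```text
clock: 10.18
tool_pos: [0.5222, 0.051, 0.2288]
eef_rot: [0.694, 0.72, 0.0, 0.0]
contact_force: [0.5, 0.4, -0.5]
opening: 0.005
finger_force: 0.0
```

Call:
play_rows([
  [[0,0,0.002,0,0,0],[0,0,0.004,0,0,0],[0,0,0.004,0,0,0]],
])

```text
clock: 10.43
tool_pos: [0.5221, 0.051, 0.2265]
eef_rot: [0.694, 0.72, -0.0, -0.0]
contact_force: [0.4, 0.2, 0.2]
opening: 0.005
finger_force: 0.0
```

Call:
play_rows([
  [[0,0,0.001,0,0,0],[0,0,0.002,0,0,0],[0,0,0.002,0,0,0]],
])

```text
clock: 10.68
tool_pos: [0.522, 0.0509, 0.2264]
eef_rot: [0.694, 0.72, 0.0, -0.0]
contact_force: [-1.4, -1.1, 8.1]
opening: 0.01
finger_force: 3.9
```

Contact at z 0.2264 m: the force reached 8 N with only 0.1 mm of travel, so the hob is firm. I'll trim it to 10 N.

Call:
play_rows([
  [[0,0,0.0004,0,0,0],[0,0,0.0004,0,0,0],[0,0,0.0004,0,0,0],[0,0,0.0004,0,0,0]],
])

```text
clock: 11.02
tool_pos: [0.522, 0.0509, 0.2263]
eef_rot: [0.694, 0.72, 0.0, 0.0]
contact_force: [-1.7, -0.8, 9.8]
opening: 0.006
finger_force: 4.7
```

Call:
play_rows([
  [[0,0,0,0,0,0],[0,0,0,0,0,0],[0,0,0,0,0,0],[0,0,0,0,0,0],[0,0,0,0,0,0],[0,0,0,0,0,0]],
])

```text
clock: 11.52
tool_pos: [0.522, 0.0509, 0.2264]
eef_rot: [0.694, 0.72, 0.0, 0.0]
contact_force: [-1.8, 0.2, 9.2]
opening: 0.006
finger_force: 4.7
```

```bash
python3 - <<'E'
from plant import *
from h import *
s=get_state(); print(s["tool_pos"],s["contact_force"])
w=snapshot("scene"); cv2.imwrite("pics/s5.png",cv2.resize(w["pixels"][140:250,160:340],(720,440),interpolation=cv2.INTER_CUBIC))
E
```

```text
[0.52204266 0.05093655 0.22636639] [-1.81398187  0.20813592  9.15973033]
```

View pics/s5.png

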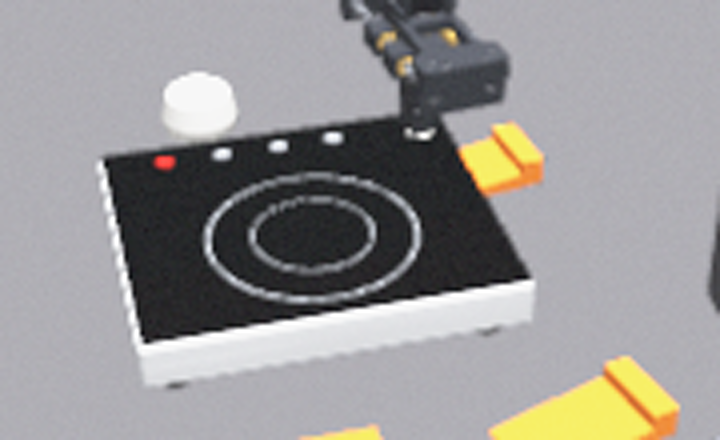

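The fingertips stand on the white dot at (420,130), with the hob level (fingertip height 60.4 mm) and the wedge under its corner. A small trim, then I'll hand in.

Call:
play_rows([
  [[0,0,0.0002,0,0,0],[0,0,0.0002,0,0,0],[0,0,0.0002,0,0,0],[0,0,0.0002,0,0,0]],
])

```text
clock: 11.9
tool_pos: [0.522, 0.051, 0.2263]
eef_rot: [0.694, 0.72, 0.0, 0.0]
contact_force: [-2.7, 0.2, 10.6]
opening: 0.005
finger_force: 5.1
```

```bash
python3 -c "
from plant import *
print(get_state()['contact_force']); print(finish_job())"
```

```text
[-2.65659525  0.15255334 10.61102074]
the job is handed in; nothing more can be done
None
```

The wedge is snug under the short foot and the hob stands level and firm; I handed the job in at 11.9 s while still pressing the white dot with about 10.6 N.

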